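Back the painting carriage off by one ratchet notch

TASK

Back the painting carriage off by one notch: push the pawl's thumb lever outward, away from the ratchet wheel, with a fingertip so that the pawl lifts out of the teeth and tips over to stay up; push the wheel one notch backward (anticlockwise seen from above) by one of its pegs; then push the thumb lever back so that the pawl drops fully into the next notch. Only push with the fingertips or the outside of the fingers: do not pinch the lever or a peg, do not press on the painting or its carriage, and leave the other things on the bench where they are.

Things in the scene. Friction and masses are not known exactly. Their poses are not given: they have to be found in the camera images.
- stand: Cream-painted feed stand, fixed to the bench; origin on the bench under the wheel's vertical axis. z up; y points from the wheel to the pawl, x from the wheel to the painting's carriage. Base plate 20 mm thick, x -130 to 250 mm, y -140 to 200 mm. Pawl bracket: two cheeks (x -26 to 26, y 112 to 138 mm, 84 mm high), stop block behind (x -18 to 18, y 148 to 158 mm, 75 mm high).
- axle (a point): On the wheel's vertical axis at the top face of its disc, 48 mm above the bench; axes as the stand's. Aluminium disc 186 mm across, 12 mm thick. Ten steel saw teeth stand on the rim, 72 to 92 mm from the axis, 12 mm high, 36 degrees apart; each has an upright face on its anticlockwise side, which the pawl's nose blocks, and a ramp on its clockwise side.
- wheel (a joint): Turn of the wheel, rad; 0 = pawl in the middle of its first notch, + = backward = anticlockwise from above; a notch is 0.628. Starts within 0.07 of 0. A notch has 0.1 of play either way: the wheel must be within 0.1 of 0.628 for the pawl to drop fully. Pawl up: turns both ways against a friction brake (2 to 4 N at a peg), stays where left. Pawl down: cannot turn backward.
- peg0 (a point): Upright black peg, one of five on the wheel's disc, 14 mm across, 40 mm high (48 to 88 mm above the bench), 50 mm from the wheel's axis, 72 degrees apart. Point on the peg's axis, 76 mm above the bench; turns with the wheel. At wheel = 0 it stands at x -49, y -10 mm in the stand's frame, opposite the carriage.
- peg1 (a point): The same point on another such peg, 72 degrees anticlockwise (from above) from peg0.
- peg2 (a point): The same point on another such peg, 144 degrees anticlockwise (from above) from peg0.
- peg3 (a point): The same point on another such peg, 216 degrees anticlockwise (from above) from peg0.
- peg4 (a point): The same point on another such peg, 288 degrees anticlockwise (from above) from peg0.
- hinge (a point): Middle of the pawl's horizontal hinge axis, which runs along the stand's x; 125 mm from the wheel's axis along the stand's +y, 75 mm above the bench; axes as the stand's.
- pawl (a joint): Turn of the pawl about its hinge, rad; 0 = nose fully down in a notch, grows as the nose lifts, stop at 1.3. The nose clears the teeth above about 0.4. The hinge is free and tips over: left alone, the pawl falls shut below about 0.75 and falls open to the stop, where it stays up, above about 0.9. Pushing the lever takes under 3 N.
- nose (a point): Middle of the underside of the pawl's nose, turning with the pawl. Steel pawl: an arm 12 mm wide reaches 49 mm from the hinge towards the wheel and ends in a nose 12 x 12 mm that hangs between two teeth, 2 mm above the disc when fully down.
- lever_top (a point): Centre of the black cross-bar (16 mm across, 18 mm long) atop the pawl's thumb lever (14 mm wide, 8 mm thick), which turns with the pawl beside its bracket, 43 mm from the middle of the hinge on the stand's -x side, 50 mm from the hinge axis. Pawl down: leans 20 degrees to the wheel (17 mm towards the wheel, 47 mm above the axis). Pawl up: leans 54 degrees outward (41 mm out, 29 mm above).
- carriage: Aluminium carriage plate 120 x 200 mm with a small panel painting 110 x 170 mm on it, beyond the wheel along the stand's +x; origin at the middle of the plate's underside, top of the painting 57 mm above the bench. Driven by the wheel: 12.6 mm a notch along the stand's y. Not to be pressed.
- cap1: Loose black plastic end cap, 46 mm across, 18 mm high, on the stand's plate, about x -98, y -108 or 165 mm in its frame; origin under its centre. Leave alone.
- cap2: Another such end cap on the plate. The two may have changed places. Leave alone.
- eyepiece: Loose black microscope eyepiece, 42 mm across, 60 mm high, upright on the plate beside the pawl, on the carriage's side; origin under its centre. Leave alone.
- swab_jar: White ceramic cup, 68 mm across, 75 mm high, on the bench beside the stand, origin under its centre. Leave alone.
- varnish_jar: Amber jar with a black cap, 56 mm across, 75 mm high, on the bench beside the stand, origin under its centre. Leave alone.
- brush: Brush 190 mm long lying on the bench; leave alone.
- spatula: Spatula 200 mm long lying on the bench on the pawl's side of the stand; leave alone.
- clamp_knob: Black round clamp knob, 48 mm across, 28 mm high, on the bench on the pawl's side; leave alone.

How it is judged:
By the outcome, as a careful person would: the job done as asked, in the order asked, and still so for the second after the job is handed in, with the robot touching nothing.
It also fails if it takes over 48 s, if anything falls off the work surface, if the arm or the gripper's body presses on something with over 40 N, if the wrist force passes 120 N, or if a joint passes its speed limit or range.

ROBOT

A 6-joint arm with a two-finger parallel gripper is mounted at the origin on the work surface. World frame = base frame: x ahead of the robot, y to its left, z up, the work surface at z = 0. Lengths are in m, angles in rad, forces in N, time in s.
With the tool pointing down it reaches from about 0.425 to 1.125 m from the base axis. Payload 14.9 kg.
Tool frame: the origin (TCP) lies at the very end of the fingers, on their centre line; the grasp point (between the pads) lies 19 mm behind it; z points along the fingers, x is the direction in which the jaws open and shut, and the axes are right-handed (so a half turn about z gives the same grasp; the last joint's range is limited). The gripper opens to 91 mm and grips with 3 to 60 N. Pads are 32 mm wide; open, the fingers measure 118 mm over their backs; the gripper's body (76 mm by 178 mm) begins 60 mm behind the grasp point.
Start: joints at [-1.352, 0.379, 1.734, -0, 1.028, -0.033], TCP at [0.174, -0.678, 0.214] pointing down, gripper open.
Joint ranges: [-2.77, 2.77], [-0.74, 2.19], [0, 2.66], [-1.06, 4.2], [0.31, 2.87], [-3.08, 3.08]. Speed limits (rad/s): [1.89, 1.89, 2.39, 3.14, 3.14, 3.14].

INTERFACE

Orientations are given as a 3x3 rotation matrix whose columns are the frame's x, y, z axes.
In Python, from cell import * gives the robot as it stands.
- The arm moves only by the shell command python3 -m inch 'ROWS' [FORCE]. ROWS is JSON, a list of rows, each an object with "dr": the turn, a rotation vector about the tool's x, y, z in degrees, a list of three; "delta_pos": the shift along the tool's x, y, z in mm, a list of three; "jaw": the opening, from 0 (shut) to 1 (fully open). A call has 1 to 20 rows; each row is the pose to reach, as a shift and turn from the pose commanded when the call began, along the tool's axes at that moment; what a row does not reach only later rows make up. A row lasts 1/12 s, in which the tool goes at most 41.7 mm and 7.16 degrees, less where a joint would pass 70% of its speed; a pose out of reach is approached as far as the arm can. A call with a gripper value outside its range is refused whole. The fingers move at their own pace and stop on an object; FORCE is the grip in N (left out, the last holds). Time passes only in rows, so rows that repeat a pose let the fingers close. It gives the time, the measured TCP pose, the force and the opening at its end, in the units of the state.
- get_state(): the state, without advancing time (a new reading comes with each control period).
- grab_frame(name): name is "side" or "top" or "wrist"; returns a dict with "pixels" (480x640x3 uint8, red, green, blue), "mtx" (3x3 intrinsics, pixels), "R" (3x3) and "t" (3): a world point X has camera coordinates R X + t; the wrist camera has in their place "mount" (4x4, takes a point from camera to tool coordinates, whose origin is the TCP and whose axes are the tool frame's). Camera axes: x right, y down, z forward; pixel columns grow to the right and rows downward; lengths in m; the calibration is good to about 2 mm. A picture is of the moment at which its call begins: read the wrist's pose just before it. There is no depth.
- hand_in(): hands the job in, once; it reports no verdict.
Trained networks look in the newest picture that a camera, given by its name, has taken for a name from the list of things; names that differ only in an ending like _2 or _b are one class to them, and where a whole thing is asked for, a point or a joint stands for the part that bears it (a point fixed in the world has none). Each returns a list of dicts, best first, with "conf" (0 to 1); they miss things now and then, are a little off and sometimes report something else, mostly with a low value. They report only what shows in the picture. A call takes as long as a camera call.
- masks_of(name, camera): "mask" (480x640 bool, what is visible of it) and "box" ([left, top, right, bottom] in pixels, round what is visible of it).
The state is a dict: "time": time; "joint_pos": joint angles; "joint_vel": joint speeds; "tau": joint torques, N m; "tool_pos": TCP position; "tool_rot": TCP orientation; "force": force on the tool from outside, world axes, zero at the start; "moment": the same for the moment, N m; "finger_gap": finger opening in m.
Only numpy, scipy, OpenCV 4.12 (cv2) and the standard library are available. Lean on these libraries where they do the work, as an engineer would, in place of code of your own. Each camera call takes 0.05 s, during which the arm holds its last target. There are 200 camera calls.

## Working session

There is one attempt and no reset: what is moved stays moved. The work goes in short steps, Python scripts to look and compute and a shell command to move; the robot and the scene stay as the last step left them, time stands still between calls to the robot, and variables do not carry over. Pictures are saved under pics/ and viewed, about 8 in all and at most 12, crops included, and the job is handed in when it is done.

```bash
mkdir -p pics; ls; python3 - <<'E'
from cell import *
import cv2,numpy as np
s=get_state();print(s['time'],s['tool_pos'],s['tool_rot'],s['finger_gap'],s['force'])
for n in ['top','side']:
    f=grab_frame(n);cv2.imwrite(f'pics/{n}0.png',f['pixels'][:,:,::-1])
    print(n,f['mtx'],f['R'],f['t'])
    for o in ['stand','peg0','lever_top','nose','carriage','cap1','eyepiece','axle','pawl']:
        try: print(o,[(round(m['conf'],2),np.round(m['box']).tolist()) for m in masks_of(o,n)][:6])
        except Exception as e: print(o,e)
print(get_state()['time'])
E
```

```text
pics
0.0 [ 0.17430739 -0.67752974  0.21329471] [[ 2.49157942e-01 -9.68462832e-01 -2.52378452e-04]
 [-9.68462220e-01 -2.49158068e-01  1.08886284e-03]
 [-1.11740532e-03 -2.68798284e-05 -9.99999375e-01]] 0.09144533417800785 [-0.8549339  -0.58655425  0.23945956]
top [[617.37764549   0.         315.66841326]
 [  0.         617.37764549 237.88734141]
 [  0.           0.           1.        ]] [[ 0.01374908 -0.99977579  0.01610359]
 [-0.99739095 -0.01485417 -0.07064444]
 [ 0.07086781 -0.01509028 -0.99737156]] [0.00196705 0.55981806 1.30789424]
stand [(0.61, [210.0, 115.0, 425.0, 341.0]), (0.51, [292.0, 133.0, 399.0, 223.0]), (0.34, [226.0, 164.0, 246.0, 184.0])]
peg0 [(0.78, [279.0, 212.0, 364.0, 302.0]), (0.36, [257.0, 219.0, 289.0, 258.0])]
lever_top [(0.77, [252.0, 215.0, 287.0, 256.0])]
nose [(0.92, [254.0, 223.0, 290.0, 256.0])]
carriage [(0.83, [293.0, 129.0, 396.0, 222.0])]
cap1 [(0.9, [338.0, 308.0, 361.0, 334.0])]
eyepiece [(0.56, [260.0, 174.0, 277.0, 191.0]), (0.48, [419.0, 258.0, 456.0, 291.0])]
axle [(0.71, [258.0, 171.0, 279.0, 194.0]), (0.65, [211.0, 113.0, 426.0, 339.0])]
pa
[... 190 characters left out ...]
.1801901   0.00627721]
 [-0.09589792  0.49336534 -0.86451966]
 [ 0.15268093 -0.85095368 -0.50255981]] [0.54790902 0.13249149 1.01879656]
stand [(0.7, [303.0, 236.0, 378.0, 285.0]), (0.62, [211.0, 216.0, 412.0, 342.0])]
peg0 [(0.7, [303.0, 236.0, 377.0, 284.0])]
lever_top [(0.84, [301.0, 250.0, 336.0, 280.0])]
nose [(0.71, [300.0, 254.0, 336.0, 285.0]), (0.37, [390.0, 206.0, 451.0, 229.0])]
carriage [(0.75, [235.0, 221.0, 320.0, 267.0])]
cap1 [(0.74, [321.0, 305.0, 343.0, 327.0]), (0.66, [392.0, 253.0, 406.0, 267.0])]
eyepiece [(0.72, [256.0, 261.0, 272.0, 290.0])]
axle [(0.57, [207.0, 215.0, 408.0, 335.0]), (0.33, [304.0, 235.0, 375.0, 286.0])]
pawl [(0.97, [300.0, 253.0, 332.0, 281.0])]
1.0
```

```bash
python3 - <<'E'
import cv2
a=cv2.imread('pics/top0.png')[95:365,190:480];cv2.imwrite('pics/top0c.png',cv2.resize(a,None,fx=2.2,fy=2.2,interpolation=cv2.INTER_CUBIC))
b=cv2.imread('pics/side0.png')[190:360,190:470];cv2.imwrite('pics/side0c.png',cv2.resize(b,None,fx=2.8,fy=2.8,interpolation=cv2.INTER_CUBIC))
E
```

```text
(no output)
```

View pics/top0c.png

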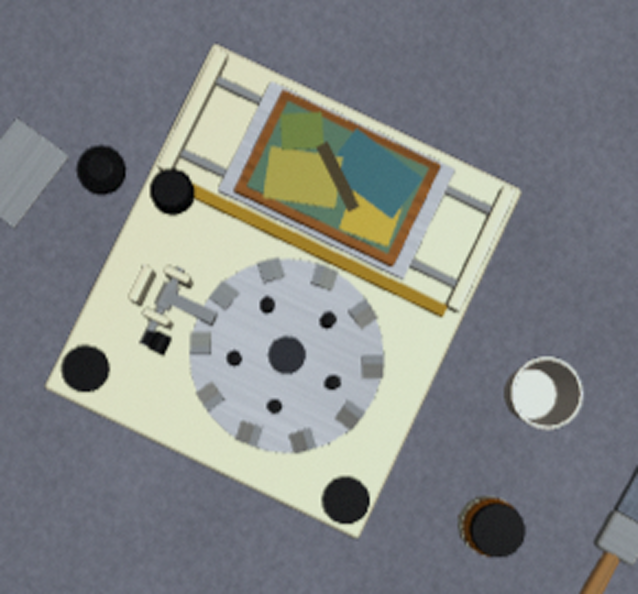

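View pics/side0c.png

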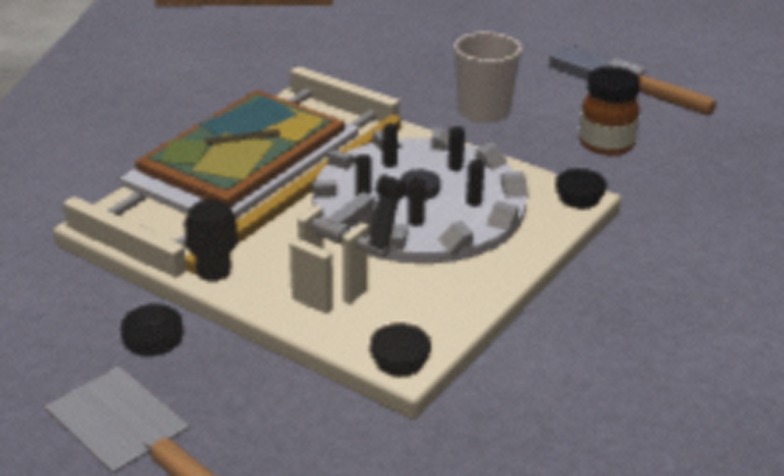

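The pictures show the stand turned about 25° with the pawl at top-crop (170,300) and its black lever bar at (155,343). The pegs are at (234,358), (267,305), (328,320), (333,382) and (274,406), the hub at (287,355), and the caps at (85,368) and (346,500). I'll fit the stand pose from the plate corners and the peg tops.

```bash
cat > h.py <<'E'
import numpy as np, cv2
from cell import *
from scipy.optimize import least_squares
def proj(f,X):
    c=np.asarray(X)@f['R'].T+f['t']; p=c@f['mtx'].T; return p[:,:2]/p[:,2:]
def rz(a): return np.array([[np.cos(a),-np.sin(a),0],[np.sin(a),np.cos(a),0],[0,0,1]])
def peg(k,w,z=.076):
    a=np.arctan2(-10,-49)+w+k*np.deg2rad(72); return np.array([.05*np.cos(a),.05*np.sin(a),z])
def W(P,X): return np.asarray(X)@rz(P[2]).T+[P[0],P[1],0]
E
python3 - <<'E'
from h import *
T=grab_frame('top');S=grab_frame('side')
t=np.array([[47,387],[358,537]])/2.2+[190,95]
hub=np.array([[287,355]])/2.2+[190,95]
pt=np.array([[234,358],[274,406],[333,382],[328,320],[267,305]])/2.2+[190,95]
s=np.array([[413,408],[620,198],[55,235]])/2.8+190
c=np.array([[-.13,.2,.02],[-.13,-.14,.02],[.25,.2,.02]])
def res(p,full=False):
    r=[proj(T,W(p,c[:2]))-t,proj(S,W(p,c))-s,
       min([proj(T,W(p,np.array([peg(k,p[3],.088) for k in range(5)])))-pt[(np.arange(5)+j)%5] for j in range(5)],key=lambda a:abs(a).sum())]
    return r if full else np.concatenate(r).ravel()
for y0 in [-.4]:
    o=least_squares(res,[.55,0,-.4,0],loss='soft_l1');p=o.x
    print(p,o.cost);[print(np.round(a,1).tolist()) for a in res(p,True)]
    for n,X in dict(lever=[-.043,.108,.122],hinge=[0,.125,.075],peg0=peg(0,p[3]),peg1=peg(1,p[3]),peg2=peg(2,p[3]),peg3=peg(3,p[3]),peg4=peg(4,p[3])).items():
        X=W(p,np.array([X]));print(n,X.round(4),proj(T,X).round(1),((proj(T,X)-[190,95])*2.2).round(),((proj(S,X)-190)*2.8).round())
E
```

```text
[ 0.5186183   0.00065808 -0.43446812  0.0055307 ] 8.878701815975615
[[-2.3, 0.3], [-0.1, 1.6]]
[[0.4, -2.2], [0.7, -1.6], [-2.1, -3.0]]
[[0.1, 0.1], [0.0, 0.1], [0.1, -0.5], [-0.1, -0.6], [-0.4, -0.2]]
lever [[0.5251 0.1167 0.122 ]] [[262.3 250.9]] [[159. 343.]] [[389. 187.]]
hinge [[0.5712 0.114  0.075 ]] [[265.7 229.7]] [[166. 296.]] [[331. 230.]]
peg0 [[0.4699 0.0119 0.076 ]] [[314.6 279.7]] [[274. 406.]] [[474. 175.]]
peg1 [[ 0.4928 -0.0422  0.076 ]] [[341.1 268.8]] [[332. 382.]] [[455. 140.]]
peg2 [[ 0.5514 -0.0371  0.076 ]] [[338.9 240.3]] [[328. 320.]] [[389. 137.]]
peg3 [[0.5647 0.0202 0.076 ]] [[311.2 233.5]] [[267. 305.]] [[362. 168.]]
peg4 [[0.5143 0.0505 0.076 ]] [[296.1 257.7]] [[233. 358.]] [[415. 193.]]
```

```bash
cat >> h.py <<'E'
from scipy.spatial.transform import Rotation as Ro
def goal(P,xyz,s=None):
    "tool x = -stand y, tool down; target TCP in stand mm -> delta mm, rotvec deg"
    s=s or get_state(); R=s['tool_rot']
    Rs=rz(P[2]); G=np.c_[-Rs[:,1],-Rs[:,0],[0,0,-1]]
    d=R.T@(W(P,np.array([xyz])/1e3)[0]-s['tool_pos'])*1e3
    return d.round(1).tolist(),np.rad2deg(Ro.from_matrix(R.T@G).as_rotvec()).round(1).tolist()
P=[.5186,.0007,-.4345]
E
python3 - <<'E'
from h import *
s=get_state()
print((s['tool_rot'].T@(np.array([.5,-.42,.214])-s['tool_pos'])*1e3).round())
print(goal(P,[-47,75,200]),W(P,np.array([[-.047,.075,.2]])))
E
```

```text
[-169. -380.   -0.]
([-659.3, -513.6, 13.9], [-0.0, 0.0, 39.3]) [[0.50753898 0.08851602 0.2       ]]
```

```bash
python3 -m inch '[{"dr":[0,0,20],"delta_pos":[-169,-380,0],"jaw":0},{"dr":[0,0,20],"delta_pos":[-169,-380,0],"jaw":0},{"dr":[0,0,20],"delta_pos":[-169,-380,0],"jaw":0},{"dr":[0,0,20],"delta_pos":[-169,-380,0],"jaw":0},{"dr":[0,0,20],"delta_pos":[-169,-380,0],"jaw":0},{"dr":[0,0,20],"delta_pos":[-169,-380,0],"jaw":0},{"dr":[0,0,20],"delta_pos":[-169,-380,0],"jaw":0},{"dr":[0,0,39],"delta_pos":[-659,-514,14],"jaw":0},{"dr":[0,0,39],"delta_pos":[-659,-514,14],"jaw":0},{"dr":[0,0,39],"delta_pos":[-659,-514,14],"jaw":0},{"dr":[0,0,39],"delta_pos":[-659,-514,14],"jaw":0},{"dr":[0,0,39],"delta_pos":[-659,-514,14],"jaw":0},{"dr":[0,0,39],"delta_pos":[-659,-514,14],"jaw":0},{"dr":[0,0,39],"delta_pos":[-659,-514,14],"jaw":0},{"dr":[0,0,39],"delta_pos":[-659,-514,14],"jaw":0},{"dr":[0,0,39],"delta_pos":[-659,-514,14],"jaw":0},{"dr":[0,0,39],"delta_pos":[-659,-514,14],"jaw":0},{"dr":[0,0,39],"delta_pos":[-659,-514,14],"jaw":0},{"dr":[0,0,39],"delta_pos":[-659,-514,14],"jaw":0},{"dr":[0,0,39],"delta_pos":[-659,-514,14],"jaw":0}]' 20
python3 - <<'E'
from h import *
print(goal(P,[-47,75,200]))
E
```

```text
time: 2.77
tool_pos: [0.4987, 0.0383, 0.2015]
tool_rot: [[-0.416, -0.909, 0.001], [-0.909, 0.416, 0.0], [-0.0, -0.001, -1.0]]
force: [0.8, -0.7, -0.0]
finger_gap: 0.0005
([-49.3, 12.8, 1.5], [-0.0, 0.0, 0.3])
```

```bash
python3 -m inch '[{"dr":[0,0,0],"delta_pos":[-40,13,0],"jaw":0},{"dr":[0,0,0],"delta_pos":[-40,13,0],"jaw":0},{"dr":[0,0,0],"delta_pos":[-40,13,0],"jaw":0},{"dr":[0,0,0],"delta_pos":[-40,13,0],"jaw":0}]'
python3 - <<'E'
from h import *
print(goal(P,[-47,75,200]))
s=get_state();f=grab_frame('wrist');Tm=np.array(f['mount'])
wt=np.eye(4);wt[:3,:3]=s['tool_rot'];wt[:3,3]=s['tool_pos'];cw=np.linalg.inv(wt@Tm)
F=dict(R=cw[:3,:3],t=cw[:3,3],mtx=f['mtx']);np.savez('wr1.npz',**F)
im=f['pixels'][:,:,::-1].copy();cv2.imwrite('pics/w1raw.png',im)
pts=[[-.043,.108,.122],[-.026,.112,.084],[-.026,.138,.084],[.026,.112,.084],[.026,.138,.084],[-.018,.158,.075],[.018,.158,.075],[-.13,.2,.02]]+[peg(k,.0055,.088) for k in range(5)]
for q in proj(F,W(P,np.array(pts))): cv2.drawMarker(im,(int(np.clip(q[0],-999,999)),int(np.clip(q[1],-999,999))),(0,0,255),0,10,1)
cv2.imwrite('pics/w1.png',im);print(Tm.round(3).tolist(),proj(F,W(P,np.array(pts))).round(0).tolist())
E
```

```text
time: 3.1
tool_pos: [0.5033, 0.0779, 0.2011]
tool_rot: [[-0.415, -0.91, -0.0], [-0.91, 0.415, -0.0], [0.0, 0.0, -1.0]]
force: [0.2, 0.4, -0.5]
finger_gap: 0.0001
([-11.4, 0.6, 1.1], [0.0, -0.0, 0.4])
[[1.0, -0.0, 0.001, -0.001], [-0.0, 0.969, 0.245, -0.07], [-0.001, -0.245, 0.969, -0.171], [0.0, 0.0, 0.0, 1.0]] [[265.0, 248.0], [266.0, 217.0], [236.0, 217.0], [264.0, 154.0], [232.0, 154.0], [215.0, 206.0], [212.0, 163.0], [199.0, 300.0], [410.0, 245.0], [461.0, 194.0], [431.0, 129.0], [357.0, 145.0], [348.0, 217.0]]
```

View pics/w1.png

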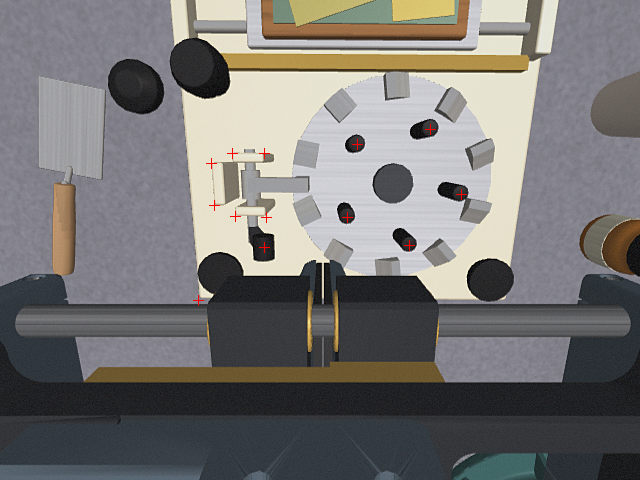

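Every projected marker falls on its feature to within about 2 mm: lever bar (264,247), cheeks, and pegs. Next I descend on the wheel side of the lever and push outward.

```bash
python3 -m inch '[{"dr":[0,0,0],"delta_pos":[-12,0,40],"jaw":0},{"dr":[0,0,0],"delta_pos":[-12,0,80],"jaw":0},{"dr":[0,0,0],"delta_pos":[-12,0,101],"jaw":0},{"dr":[0,0,0],"delta_pos":[-14,0,101],"jaw":0},{"dr":[0,0,0],"delta_pos":[-18,0,101],"jaw":0},{"dr":[0,0,0],"delta_pos":[-22,0,101],"jaw":0},{"dr":[0,0,0],"delta_pos":[-27,0,101],"jaw":0},{"dr":[0,0,0],"delta_pos":[-32,0,101],"jaw":0},{"dr":[0,0,0],"delta_pos":[-37,0,101],"jaw":0},{"dr":[0,0,0],"delta_pos":[-42,0,101],"jaw":0},{"dr":[0,0,0],"delta_pos":[-47,0,101],"jaw":0},{"dr":[0,0,0],"delta_pos":[-52,0,101],"jaw":0},{"dr":[0,0,0],"delta_pos":[-57,0,101],"jaw":0},{"dr":[0,0,0],"delta_pos":[-62,0,101],"jaw":0},{"dr":[0,0,0],"delta_pos":[-67,0,101],"jaw":0},{"dr":[0,0,0],"delta_pos":[-71,0,101],"jaw":0},{"dr":[0,0,0],"delta_pos":[-75,0,101],"jaw":0},{"dr":[0,0,0],"delta_pos":[-75,0,101],"jaw":0},{"dr":[0,0,0],"delta_pos":[-75,0,101],"jaw":0}]'
python3 - <<'E'
from h import *
print(goal(P,[-47,16,100]))
f=grab_frame('side');im=f['pixels'][:,:,::-1].copy()
for X in ([-.043,.166,.104],[-.043,.108,.122]):
    q=proj(f,W(P,np.array([X])))[0];print(q);cv2.drawMarker(im,tuple(int(v) for v in q),(0,0,255),0,6,1)
cv2.imwrite('pics/s1.png',cv2.resize(im[190:340,220:420],None,fx=3.5,fy=3.5))
E
```

```text
time: 4.73
tool_pos: [0.5347, 0.1464, 0.1001]
tool_rot: [[-0.416, -0.91, -0.0], [-0.91, 0.416, -0.0], [0.0, 0.0, -1.0]]
force: [-0.2, -0.3, -0.4]
finger_gap: 0.0004
([122.9, 1.0, 0.1], [0.0, -0.0, 0.3])
[312.80748965 276.38288645]
[328.97658135 256.74998781]
```

View pics/s1.png

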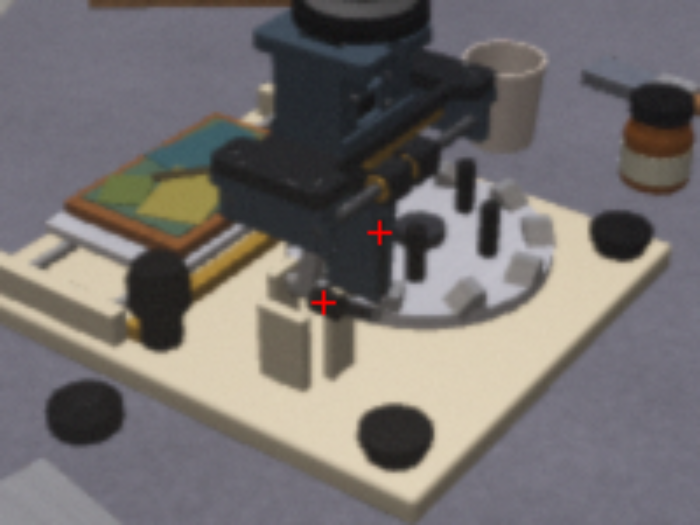

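The lever bar sits at its "up" marker (323,300 in the crop), so the pawl has tipped over. Now I go between peg4 and peg0 and push peg0.

```bash
python3 -m inch '[{"dr":[0,0,0],"delta_pos":[35,-2,0],"jaw":0},{"dr":[0,0,0],"delta_pos":[75,-2,0],"jaw":0},{"dr":[0,0,0],"delta_pos":[110,-2,0],"jaw":0},{"dr":[0,0,0],"delta_pos":[123,-2,0],"jaw":0},{"dr":[0,0,0],"delta_pos":[123,-2,0],"jaw":0},{"dr":[0,0,0],"delta_pos":[123,-2,16],"jaw":0},{"dr":[0,0,0],"delta_pos":[123,-2,32],"jaw":0},{"dr":[0,0,0],"delta_pos":[123,-2,32],"jaw":0},{"dr":[0,0,0],"delta_pos":[126,-2,32],"jaw":0},{"dr":[0,0,0],"delta_pos":[129,-2,32],"jaw":0},{"dr":[0,0,0],"delta_pos":[132,-2,32],"jaw":0},{"dr":[0,0,0],"delta_pos":[135,-2,32],"jaw":0},{"dr":[0,0,0],"delta_pos":[138,-2,32],"jaw":0},{"dr":[0,0,0],"delta_pos":[141,-2,32],"jaw":0},{"dr":[0,0,0],"delta_pos":[144,-2,32],"jaw":0},{"dr":[0,0,0],"delta_pos":[147,-2,32],"jaw":0},{"dr":[0,0,0],"delta_pos":[150,-2,32],"jaw":0},{"dr":[0,0,0],"delta_pos":[152,-2,32],"jaw":0},{"dr":[0,0,0],"delta_pos":[153,-2,32],"jaw":0},{"dr":[0,0,0],"delta_pos":[153,-2,32],"jaw":0}]'
python3 - <<'E'
from h import *
print(goal(P,[-44,-16.4,68]))
s=get_state();f=grab_frame('wrist');Tm=np.array(f['mount'])
wt=np.eye(4);wt[:3,:3]=s['tool_rot'];wt[:3,3]=s['tool_pos'];cw=np.linalg.inv(wt@Tm)
F=dict(R=cw[:3,:3],t=cw[:3,3],mtx=f['mtx'])
im=f['pixels'][:,:,::-1].copy()
for k in range(5):
  for w,c in ((.628,(0,0,255)),(.528,(0,255,0)),(.728,(255,0,0))):
    q=proj(F,W(P,peg(k,w,.088)[None]))[0];print(k,w,q.round(1)) if w==.628 else 0;cv2.drawMarker(im,tuple(int(v) for v in q),c,0,8,1)
cv2.imwrite('pics/w2.png',im)
E
```

```text
time: 6.45
tool_pos: [0.474, 0.0059, 0.0689]
tool_rot: [[-0.416, -0.909, 0.003], [-0.909, 0.416, -0.0], [-0.001, -0.002, -1.0]]
force: [4.3, 2.6, 0.2]
finger_gap: 0.0008
([2.4, 1.4, 0.9], [-0.1, 0.1, 0.3])
0 0.628 [372.8 290.4]
1 0.628 [393.7 163.7]
2 0.628 [268.  102.7]
3 0.628 [182.  206.4]
4 0.628 [252.2 312.7]
```

View pics/w2.png

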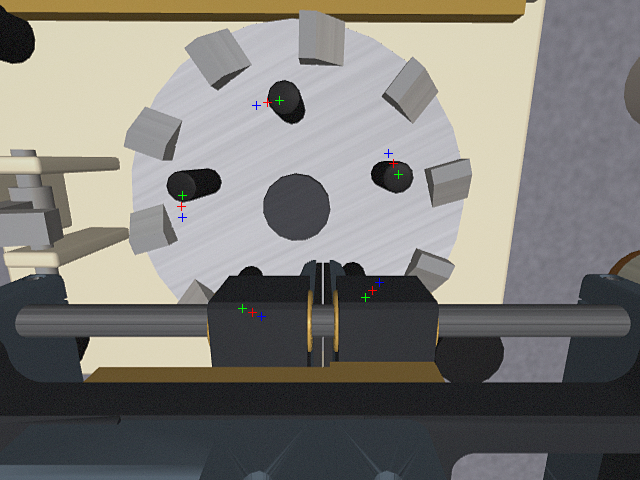

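```bash
cat >> h.py <<'E'
def wfit(F,obs,w0):
    "obs {k:(u,v)} of peg tops; fits wheel angle + small image shift"
    def r(p): return np.concatenate([proj(F,W(P,peg(k,p[0],.088)[None]))[0]+p[1:]-o for k,o in obs.items()])
    o=least_squares(r,[w0,0,0]);return o.x.round(3),o.fun.round(1)
def wframe():
    s=get_state();f=grab_frame('wrist');wt=np.eye(4);wt[:3,:3]=s['tool_rot'];wt[:3,3]=s['tool_pos'];cw=np.linalg.inv(wt@np.array(f['mount']))
    return dict(R=cw[:3,:3],t=cw[:3,3],mtx=f['mtx']),f['pixels'][:,:,::-1].copy()
E
python3 - <<'E'
from h import *
F,_=wframe()
print(wfit(F,{1:(398,177),2:(285,94),3:(181,185)},.5))
E
```

```text
(array([ 0.467, -2.54 , -4.258]), array([ 0.1, -0.7, -0.3,  1.6,  0.2, -1. ]))
```

```bash
python3 -m inch '[{"dr":[0,0,0],"delta_pos":[2,0,0],"jaw":0},{"dr":[0,0,0],"delta_pos":[4,0,0],"jaw":0},{"dr":[0,0,0],"delta_pos":[6,0,0],"jaw":0},{"dr":[0,0,0],"delta_pos":[6,0,0],"jaw":0},{"dr":[0,0,0],"delta_pos":[6,0,0],"jaw":0},{"dr":[0,0,0],"delta_pos":[0,0,0],"jaw":0},{"dr":[0,0,0],"delta_pos":[-6,0,0],"jaw":0},{"dr":[0,0,0],"delta_pos":[-6,0,-20],"jaw":0},{"dr":[0,0,0],"delta_pos":[-6,0,-60],"jaw":0},{"dr":[0,0,0],"delta_pos":[-6,0,-100],"jaw":0},{"dr":[0,0,0],"delta_pos":[-6,0,-122],"jaw":0},{"dr":[0,0,0],"delta_pos":[-6,0,-122],"jaw":0},{"dr":[0,0,0],"delta_pos":[-6,0,-122],"jaw":0}]'
python3 - <<'E'
from h import *
print(goal(P,[-47,205,190]))
F,im=wframe();np.savez('w3.npz',**F)
for k in range(5):
  for w,c in ((.628,(0,0,255)),(.528,(0,255,0)),(.728,(255,0,0))):
    q=proj(F,W(P,peg(k,w,.088)[None]))[0];cv2.drawMarker(im,tuple(int(v) for v in q),c,0,8,1)
cv2.imwrite('pics/w3.png',im)
E
```

```text
time: 7.63
tool_pos: [0.4757, 0.012, 0.1913]
tool_rot: [[-0.416, -0.91, 0.002], [-0.91, 0.416, -0.0], [-0.001, -0.002, -1.0]]
force: [-0.4, -0.1, -0.6]
finger_gap: 0.0005
([-212.8, 2.1, 1.4], [-0.1, 0.0, 0.3])
```

View pics/w3.png

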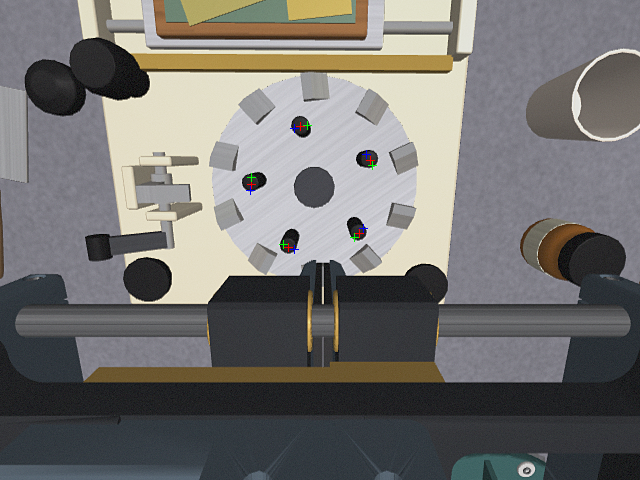

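The pawl is up (lever bar at (97,247)) and the pegs are close to the red 0.628 marks. I'll zoom in for exact peg tops.

```bash
python3 - <<'E'
from h import *
F,im=wframe();cv2.imwrite('pics/w4.png',cv2.resize(im[105:265,210:420],None,fx=3.7,fy=3.7,interpolation=cv2.INTER_CUBIC))
E
```

```text
(no output)
```

View pics/w4.png

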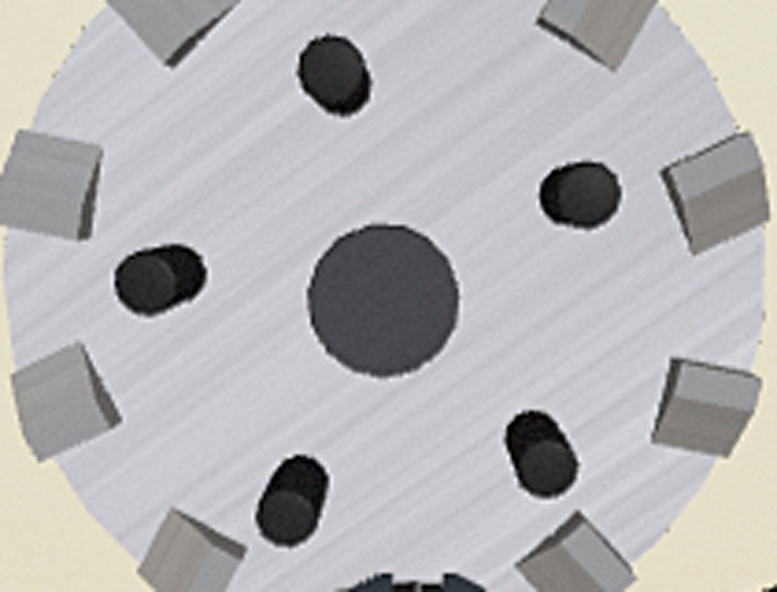

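Peg tops in this crop are at (330,68), (588,194), (547,464), (287,514) and (149,282).

```bash
python3 - <<'E'
from h import *
F=dict(np.load('w3.npz'));c=lambda u,v:(u/3.7+210,v/3.7+105)
print(wfit(F,{2:c(330,68),1:c(588,194),0:c(547,464),4:c(287,514),3:c(149,282)},.6),get_state()['time'])
E
```

```text
(array([ 0.628, -1.27 , -2.97 ]), array([ 0.4,  0.2, -0.1, -0.4,  0. ,  0.1,  0.1,  0.1, -0.4, -0.1])) 7.7333
```

```bash
python3 -m inch '[{"dr":[0,0,0],"delta_pos":[-40,2,0],"jaw":0},{"dr":[0,0,0],"delta_pos":[-80,2,0],"jaw":0},{"dr":[0,0,0],"delta_pos":[-120,2,0],"jaw":0},{"dr":[0,0,0],"delta_pos":[-160,2,0],"jaw":0},{"dr":[0,0,0],"delta_pos":[-195,2,0],"jaw":0},{"dr":[0,0,0],"delta_pos":[-208,2,0],"jaw":0},{"dr":[0,0,0],"delta_pos":[-208,2,0],"jaw":0},{"dr":[0,0,0],"delta_pos":[-208,2,40],"jaw":0},{"dr":[0,0,0],"delta_pos":[-208,2,80],"jaw":0},{"dr":[0,0,0],"delta_pos":[-208,2,103],"jaw":0},{"dr":[0,0,0],"delta_pos":[-208,2,103],"jaw":0},{"dr":[0,0,0],"delta_pos":[-203,2,103],"jaw":0},{"dr":[0,0,0],"delta_pos":[-198,2,103],"jaw":0}]'
python3 -m inch '[{"dr":[0,0,0],"delta_pos":[5,0,0],"jaw":0},{"dr":[0,0,0],"delta_pos":[9,0,0],"jaw":0},{"dr":[0,0,0],"delta_pos":[13,0,0],"jaw":0},{"dr":[0,0,0],"delta_pos":[17,0,0],"jaw":0},{"dr":[0,0,0],"delta_pos":[21,0,0],"jaw":0},{"dr":[0,0,0],"delta_pos":[25,0,0],"jaw":0},{"dr":[0,0,0],"delta_pos":[29,0,0],"jaw":0},{"dr":[0,0,0],"delta_pos":[33,0,0],"jaw":0},{"dr":[0,0,0],"delta_pos":[37,0,0],"jaw":0},{"dr":[0,0,0],"delta_pos":[41,0,0],"jaw":0},{"dr":[0,0,0],"delta_pos":[45,0,0],"jaw":0},{"dr":[0,0,0],"delta_pos":[48,0,0],"jaw":0},{"dr":[0,0,0],"delta_pos":[48,0,0],"jaw":0},{"dr":[0,0,0],"delta_pos":[48,0,0],"jaw":0},{"dr":[0,0,0],"delta_pos":[30,0,0],"jaw":0},{"dr":[0,0,0],"delta_pos":[20,0,0],"jaw":0},{"dr":[0,0,0],"delta_pos":[10,0,0],"jaw":0},{"dr":[0,0,0],"delta_pos":[10,0,-30],"jaw":0},{"dr":[0,0,0],"delta_pos":[10,0,-70],"jaw":0},{"dr":[0,0,0],"delta_pos":[10,0,-103],"jaw":0}]'
python3 -m inch '[{"dr":[0,0,0],"delta_pos":[35,0,0],"jaw":0},{"dr":[0,0,0],"delta_pos":[70,0,0],"jaw":0},{"dr":[0,0,0],"delta_pos":[105,0,0],"jaw":0},{"dr":[0,0,0],"delta_pos":[110,0,0],"jaw":0},{"dr":[0,0,0],"delta_pos":[110,0,0],"jaw":0},{"dr":[0,0,0],"delta_pos":[110,0,0],"jaw":0}]'
python3 - <<'E'
from h import *
F,im=wframe();np.savez('w5.npz',**F)
for X in ([-.043,.108,.122],):
    q=proj(F,W(P,np.array([X])))[0];print(q);cv2.drawMarker(im,tuple(int(v) for v in q),(0,0,255),0,8,1)
cv2.imwrite('pics/w5.png',cv2.resize(im[60:300,90:470],None,fx=2.1,fy=2.1,interpolation=cv2.INTER_CUBIC))
f=grab_frame('side');cv2.imwrite('pics/s5.png',cv2.resize(f['pixels'][190:340,220:420,::-1],None,fx=3.5,fy=3.5))
E
```

```text
time: 8.82
tool_pos: [0.5561, 0.192, 0.0882]
tool_rot: [[-0.416, -0.909, 0.001], [-0.909, 0.416, 0.0], [-0.0, -0.001, -1.0]]
force: [-0.2, -1.0, -0.0]
finger_gap: 0.0006
time: 10.48
tool_pos: [0.5516, 0.184, 0.1916]
tool_rot: [[-0.415, -0.91, -0.001], [-0.91, 0.415, -0.0], [0.001, 0.001, -1.0]]
force: [0.6, 0.4, 0.6]
finger_gap: 0.0005
time: 10.98
tool_pos: [0.5065, 0.0838, 0.1904]
tool_rot: [[-0.416, -0.909, 0.001], [-0.909, 0.416, 0.0], [-0.0, -0.0, -1.0]]
force: [-0.5, -0.3, -0.2]
finger_gap: 0.0005
[271.56996661 252.45468145]
```

View pics/w5.png

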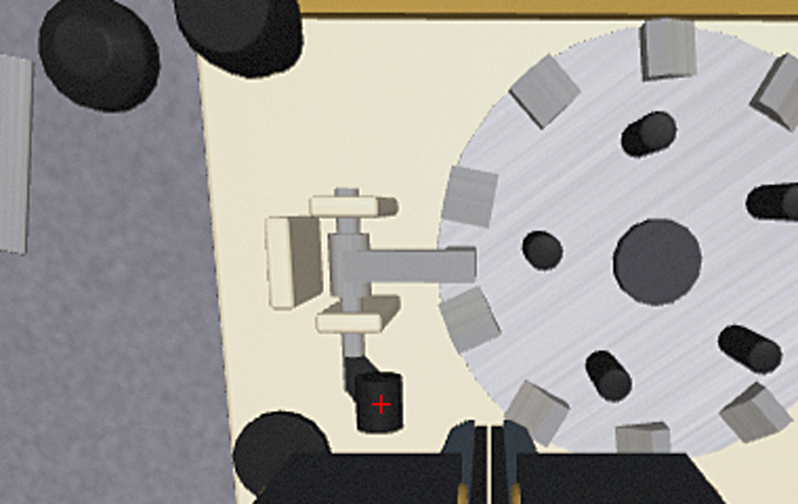

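The bar is exactly on the pawl-down marker (380,404 in the crop). The nose sits midway between two teeth, and the gripper is clear at z 0.19.

```bash
python3 -c "
from cell import *
print(get_state()['force']);print(hand_in())"
```

```text
[-0.95390709 -0.98845164  0.94269484]
the job is handed in; nothing more can be done
None
```

The painting carriage is backed off by one notch and the job is handed in; the last arm move ended at 11 s of the 48 s allowed. I kept the gripper shut and only pushed:

- **Pawl up:** I pushed the thumb lever outward until the pawl tipped over and stayed up. The side camera showed the lever bar at its "up" position.
- **Wheel:** I pushed peg0 backward. The first push reached about 0.47 rad, so I pushed a little more. With the fingers withdrawn, the wheel measured 0.628 rad, which is exactly one notch.
- **Pawl down:** I pushed the lever back. The final wrist picture shows the lever bar at its fully-down position and the nose centred between two teeth.

At hand-in the gripper was clear at about 0.19 m height, with only sensor noise on the force reading. No check failed, but some things rest on limited evidence:

- The wheel angle was not measured again after the pawl dropped.
- I only checked the loose items by eye in the pictures, where none looked disturbed.
- Contact forces were read only between moves; the highest reading was about 5 N.

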